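# Cover the topping pot with its slotted lid

## Robot

A 7-joint arm with a two-finger parallel gripper is mounted at the origin on the work surface. World frame = base frame: x ahead of the robot, y to its left, z up, the work surface at z = 0. Lengths are in m, angles in rad, forces in N, time in s.
With the tool pointing down it reaches from about 0.4 to 0.85 m from the base axis. Payload 4.5 kg.
Tool frame: the origin (TCP) lies midway between the tips of the shut fingers; the grasp point (between the pads) lies 19 mm behind it; z points along the fingers, y is the line along which they close (so a half turn about z gives the same grasp; the last joint's range is limited). The gripper opens to 88 mm and grips with 3 to 60 N. Pads are 18 mm wide; open, the fingers measure 123 mm over their backs; the gripper's body (75 mm by 187 mm) begins 45 mm behind the grasp point.
Start: joints at [1.201, 0.689, -0.195, 1.565, 0.157, 0.902, -0.215], TCP at [0.246, -0.575, 0.2] pointing down, gripper open.
Joint ranges: [-3.01, 3.01], [-0.46, 2.08], [-1.47, 1.51], [0.13, 2.56], [-1, 4.14], [0.04, 2.09], [-2.66, 2.66]. Speed limits (rad/s): [2.57, 2.57, 3.14, 3.14, 3.14, 3.14, 3.14].

## Interface

Orientations are given as a 3x3 rotation matrix whose columns are the frame's x, y, z axes.
In Python, from cell import get_state, grab_frame, calibration, hand_in, find_in gives the robot as it stands.
- The arm moves only by the tool move_arm, never from a script. Its arguments are lists of equal length, an entry for each row: "offset": the shift along the tool's x, y, z in units of 0.15 m (1.0 is 0.15 m), a list of three; "twist": the turn, a rotation vector about the tool's x, y, z in units of 180 degrees (1.0 is 180 degrees), a list of three; "fingers": the opening, from 0 (shut) to 1 (fully open). A call has 1 to 12 rows; each row is the pose to reach, as a shift and turn from the pose commanded when the call began, along the tool's axes at that moment, turning the shorter way round; what a row does not reach only later rows make up. A row lasts 1/12 s, in which the tool goes at most 41.7 mm and 7.16 degrees, less where a joint would pass 70% of its speed; a pose out of reach is approached as far as the arm can. A call with a number of a shift or a turn outside -1 to 1 is refused whole. A call with a gripper value outside its range is refused whole. The fingers move at their own pace and stop on an object; the grip force is fixed at half the most. Time passes only in rows, so rows that repeat a pose let the fingers close. It gives the time, the measured TCP pose, the force, the opening and the grip force at its end, in the units of the state.
- get_state(): the state, without advancing time (a new reading comes with each control period).
- grab_frame(name): name is "scene" or "top" or "wrist"; returns (picture, depth): 420x560x3 uint8, red, green, blue; 420x560 float32, m along the optical axis (not along the pixel's ray), 0 where there is no reading.
- calibration(name): a dict with "K" (3x3 intrinsics, pixels), "extrinsics" (4x4, takes a point from world to camera coordinates). Camera axes: x right, y down, z forward; pixel columns grow to the right and rows downward; lengths in m; the calibration is good to about 2 mm. The wrist camera is an equidistant fisheye: a pixel r from the principal point sees the ray r / f radians off the axis. A picture is of the moment at which its call begins: read the wrist's pose just before it. calibration takes no time and is no camera call; for the wrist camera it gives the pose at the moment of the call.
- hand_in(): hands the job in; it is judged then, once.
Trained networks look in the newest picture that a camera, given by its name, has taken for a name from the list of things; names that differ only in an ending like _2 or _b are one class to them, and where a whole thing is asked for, a point or a joint stands for the part that bears it (a point fixed in the world has none). Each returns a list of dicts, best first, with "confidence" (0 to 1); they miss things now and then, are a little off and sometimes report something else, mostly with a low value. They report only what shows in the picture. A call takes as long as a camera call. They do not tell look-alikes from the thing itself.
- find_in(camera, query): "box" ([left, top, right, bottom] in pixels, round what is visible of it).
The state is a dict: "time": time; "joints": joint angles; "joint_vel": joint speeds; "tau": joint torques, N m; "tool_pos": TCP position; "tcp_rot": TCP orientation; "force": force on the tool from outside, world axes, zero at the start; "ft_torque": the same for the moment, N m; "opening": finger opening in m; "grasp_force": force on a finger pad.
Only numpy, scipy, OpenCV 4.12 (cv2) and the standard library are available. Lean on these libraries where they do the work, as an engineer would, in place of code of your own. Each camera call takes 0.05 s, during which the arm holds its last target. There are 200 camera calls.

## Task

Put the slotted lid on the topping pot that has the ladle in it, turned so that the ladle's handle stands in the slot and the lid lies flat and centred on the pot's rim. Lower it on and let go only once it is down. Leave the plain lid and the other loose things where they are.

Things in the scene. Friction and masses are not known exactly. Their poses are not given: they have to be found in the camera images.
- pot: Open round steel topping pot, 150 mm across, 95 mm tall, fixed. The rim is 142 mm across inside, its top 95 mm above the table. Origin: centre of its underside; z up; own +x points to where its ladle leans out. Two loop handles reach 102 mm from the axis along +y and -y, 72 mm above the table, below the rim.
- ladle_pass (a point): Point where the centreline of the ladle's handle crosses the level of the closed lid: 62 mm from the pot's axis along the pot's +x, 97.5 mm above the table. The handle is a straight dark steel rod 11 mm thick that leans outward 27 degrees from vertical; the ladle is fixed to the pot.
- ladle_top (a point): The upper end of the straight part of the ladle's handle: 108 mm from the pot's axis, 187 mm above the table; a 16 mm end piece bends further outward.
- lid: Slotted lid, loose, about 0.3 kg, grip side up on the table: a flat round steel plate 171 mm across. Origin: on its axis, at the underside of its four lugs; z up. The lugs, 8 mm deep, reach 66 mm from the axis and drop inside the pot's rim with 5 mm play all round. The plate spans 8 to 13 mm above the origin. Closed, the plate lies on the rim and the origin is 87 mm above the table.
- lid_grip (a point): Point to grip: on the lid's axis in its black bar grip, 34 mm above the lid's origin. The upright bar is 76 mm long along the lid's x (centred 4 mm towards -x), 16 mm thick along y, and spans 13 to 49 mm above the origin.
- lid_slot (a point): Point on the middle line of the lid's slot: 62 mm from the lid's axis along the lid's own +x, 10.5 mm above the origin. The straight slot runs from 42 mm off the axis out to the edge along +x; it is 44 mm wide, 37 mm between its rolled edges. With the lid on rightly this point lies at ladle_pass.
- plain_lid: A bystander: a second loose lid of the same size and grip but a full disc without a slot. Origin as for the slotted lid.
- tub_a: Bystander: loose lidded tub, 86 mm across, 55 mm tall; origin at the centre of its underside.
- tub_b: Bystander: smaller loose lidded tub, 74 mm across, 45 mm tall; origin at the centre of its underside.
- tub_c: Bystander: loose lidded tub, 86 mm across, 55 mm tall; origin at the centre of its underside.
- spatula: Bystander: loose spatula, 190 mm long along its x, lying flat; origin at the centre of its underside.
- tongs: Bystander: loose steel serving tongs, 225 mm long along their x, 16 mm tall, lying flat; origin near the middle of their underside.
Not all that is in view belongs to the job. Several things have the shape of the pot; the one meant has the colours described above.

How it is judged:
On the way:
1. the slotted lid, still held by the fingers, is lowered to within 12 mm of its closed height on the pot, centred within 10 mm, its slot at the ladle handle within 20 mm (horizontal distance between lid and pot below 0.01 m and horizontal distance between lid_slot and ladle_pass below 0.02 m and z of lid in the frame of pot between 0.08 and 0.099 m and contact force between the fingers and lid above 0.5 N), for 0.1 s.
At the end, for the whole second after the job is handed in: The slotted lid lies at rest on the pot's rim: origin within 4 mm of 87 mm above the pot's underside, level within 0.05 rad (3 degrees), centred within 10 mm, and its slot point within 20 mm (seen from above) of the ladle handle, which stands in the slot (horizontal distance between lid and pot below 0.01 m and horizontal distance between lid_slot and ladle_pass below 0.02 m and z of lid in the frame of pot between 0.083 and 0.091 m and angle between lid's own z axis and vertical below 0.05 rad and linear speed of lid below 0.02 m/s); the robot touches nothing.
It fails at once if the plain lid, a tub, the spatula or the tongs is moved more than 25 mm from where it was (distance of any of plain_lid, tub_a, tub_b, tub_c, spatula, tongs from where it was at the start of the episode above 0.025 m).
It also fails if it takes over 48 s, if anything falls off the work surface, if the arm or the gripper's body presses on something with over 40 N, if the wrist force passes 120 N, or if a joint passes its speed limit or range.

## Working session

There is one attempt and no reset: what is moved stays moved. The work goes in short steps, Python scripts to look and compute and a tool call to move; the robot and the scene stay as the last step left them, time stands still between calls to the robot, and variables do not carry over. Pictures are saved under pics/ and viewed, at most 10 in all, crops included, and the job is handed in when it is done.

Besides the shell and the picture viewer there is one more tool, called after "Emit:" as a command line: name --argument value ..., lists and objects as JSON in quotes. move_arm: Moves the arm, as the interface text tells. Its arguments: {"type":"object","properties":{"offset":{"type":"array"},"twist":{"type":"array"},"fingers":{"type":"array"}},"required":["offset","twist","fingers"]}

```bash
mkdir -p pics; python3 - <<'E'
from cell import *
import cv2,numpy as np
s=get_state();print(s['time'],s['tool_pos'],s['tcp_rot'],s['opening'])
for n in("scene","top"):
    p,d=grab_frame(n);cv2.imwrite(f'pics/{n}0.png',p[:,:,::-1]);np.savez(f'{n}0.npz',p=p,d=d,**calibration(n))
    for q in("pot","lid","ladle_pass","lid_grip","lid_slot","plain_lid"):
        print(n,q,[(np.round(r['box']).tolist(),round(r['confidence'],2)) for r in find_in(n,q)])
E
```

```text
0.0 [ 0.24518934 -0.57414199  0.19871335] [[ 9.19585886e-01  3.92888106e-01 -8.57004672e-04]
 [ 3.92889006e-01 -9.19584539e-01  1.58235937e-03]
 [-1.66398070e-04 -1.79182306e-03 -9.99998381e-01]] 0.08838296356455483
scene pot [([397.0, 236.0, 472.0, 325.0], 0.9), ([216.0, 226.0, 293.0, 303.0], 0.72), ([254.0, 110.0, 341.0, 193.0], 0.57), ([200.0, 189.0, 252.0, 222.0], 0.52)]
scene lid [([303.0, 305.0, 380.0, 368.0], 0.95)]
scene ladle_pass [([257.0, 109.0, 341.0, 189.0], 0.84), ([393.0, 240.0, 475.0, 324.0], 0.78), ([213.0, 224.0, 292.0, 303.0], 0.7)]
scene lid_grip [([304.0, 307.0, 378.0, 364.0], 0.56), ([317.0, 260.0, 349.0, 292.0], 0.21)]
scene lid_slot [([302.0, 307.0, 378.0, 365.0], 0.87)]
scene plain_lid [([200.0, 188.0, 250.0, 218.0], 0.61)]
top pot [([314.0, 262.0, 406.0, 356.0], 0.85), ([213.0, 150.0, 275.0, 218.0], 0.82), ([115.0, 265.0, 173.0, 330.0], 0.64)]
top lid [([142.0, 183.0, 195.0, 241.0], 0.63)]
top ladle_pass [([116.0, 271.0, 169.0, 326.0], 0.84), ([310.0, 261.0, 409.0, 358.0], 0.74), ([218.0, 151.0, 273.0, 217.0], 0.57)]
top lid_grip [([142.0, 183.0, 195.0, 242.0], 0.73), ([319.0, 143.0, 383.0, 179.0], 0.62)]
top lid_slot [([140.0, 189.0, 191.0, 238.0], 0.65)]
top plain_lid [([332.0, 185.0, 383.0, 239.0], 0.98)]
```

View pics/scene0.png

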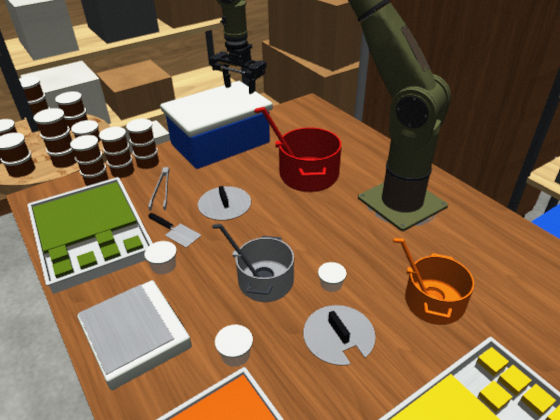

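View pics/top0.png

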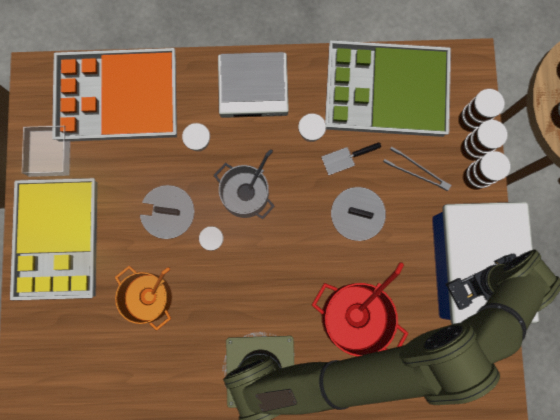

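The scene and top views show three pots: steel with a dark ladle at top (244,191), orange at (143,297) and red at (360,318). The one described is the steel pot. There are two lids: slotted at (166,212), with its slot facing left, and plain at (358,213). I choose the slotted lid and the steel pot, and will measure both and check them in a crop.

```bash
cat > h.py <<'E'
import numpy as np,cv2
def cloud(n):
    z=np.load(n+'0.npz');d=z['d'];K=z['K'];E=z['extrinsics']
    v,u=np.mgrid[:d.shape[0],:d.shape[1]]
    c=np.stack([(u-K[0,2])/K[0,0]*d,(v-K[1,2])/K[1,1]*d,d],-1)
    w=(c-E[:3,3])@E[:3,:3]; w[d==0]=np.nan
    return w,z['p'],K,E
def circ(P):
    from scipy.optimize import least_squares
    r=least_squares(lambda q:np.hypot(P[:,0]-q[0],P[:,1]-q[1])-q[2],[*P[:,:2].mean(0),.08],loss='soft_l1',f_scale=.003)
    return r.x
E
python3 - <<'E'
from h import *
from scipy import ndimage
for n,lp,pp in(("top",(166,212),(244,191)),("scene",(340,335),(265,267))):
    w,p,K,E=cloud(n)
    def near(c,r):
        return np.hypot(w[...,0]-c[0],w[...,1]-c[1])<r
    z=w[...,2]
    c0=w[lp[1]+0,lp[0]+(-12 if n=='scene' else 0)];print(n,'lid px',c0)
    c=c0
    for _ in range(3):
        m=near(c,.12)&(z>.006)&(z<.022)&(p.max(-1).astype(int)-p.min(-1)<40)
        lab,k=ndimage.label(m);
        if k>1:
            m=lab==1+np.argmax(ndimage.sum(m,lab,range(1,k+1)))
        edge=m&~ndimage.binary_erosion(m)
        P=w[edge];P=P[np.hypot(*(P[:,:2]-np.array(c)[:2]).T)>.07] if _ else P
        q=circ(P);c=q[:2]
    print(' lid circle',q,'z',np.median(z[m]),m.sum())
    g=near(c,.06)&(z>.03)&(z<.07);G=w[g];gc=G.mean(0);ev,V=np.linalg.eigh(np.cov(G[:,:2].T))
    print(' grip',gc,(G[:,:2].min(0)),G[:,:2].max(0),'dir',V[:,1],np.degrees(np.arctan2(V[1,1],V[0,1])),np.sqrt(ev*12),'ztop',np.percentile(G[:,2],95))
    # slot: table pixels inside disc
    s=near(c,.080)&(z<.006)&~near(c,.045);S=w[s]
    print(' slot px',s.sum(),S.mean(0) if s.sum() else '', np.degrees(np.arctan2(*(S.mean(0)[:2]-c)[::-1])))
    c=w[pp[1],pp[0]]
    print(' pot px',c)
    c=c[:2]
    for _ in range(4):
        m=near(c,.12 if _<2 else .085)&(z>.088)&(z<.100)
        P=w[m];P=P[np.hypot(*(P[:,:2]-c).T)>.06] if _>1 else P
        q=circ(P);c=q[:2]
    print(' pot',q,len(P))
    l=near(c,.16)&(z>.11)&(z<.19);L=w[l]
    if len(L)>3:
        A=np.c_[np.ones(len(L)),L[:,2]];co=np.linalg.lstsq(A,L[:,:2],rcond=None)[0]
        a=co[0]+co[1]*.0975-c;b=co[0]+co[1]*.187-c
        print(' ladle',len(L),'pass',a,np.hypot(*a),np.degrees(np.arctan2(a[1],a[0])),'top',b,np.hypot(*b),np.degrees(np.arctan2(b[1],b[0])),'lean',np.degrees(np.arctan2(np.hypot(*co[1]),1)),np.degrees(np.arctan2(co[1,1],co[1,0])))
w,p,K,E=cloud('top')
cv2.imwrite('pics/crop.png',cv2.resize(p[130:260,120:300,::-1],None,fx=4,fy=4,interpolation=cv2.INTER_CUBIC))
E
```

```text
top lid px [0.48553919 0.27430327 0.05497149]
 lid circle [0.49442843 0.28058831 0.08181445] z 0.013631694852529222 1886
 grip [0.49214076 0.27654609 0.04748573] [0.4807321  0.24001959] [0.50658275 0.31736776] dir [0.15183775 0.98840543] 81.26655820592663 [0.01727752 0.07817852] ztop 0.0549568494063746
 slot px 137 [0.50014307 0.32745915 0.00079615] 83.0486263495246
 pot px [0.55125444 0.03612798 0.01857041]
 pot [0.54204703 0.0355491  0.07261373] 206
 ladle 81 pass [ 0.03782392 -0.0371905 ] 0.05304509587489991 -44.516204796614346 top [ 0.08071716 -0.07711181] 0.11163105041814265 -43.691396585962885 lean 33.21311673152846 -42.944734023687545
scene lid px [0.52224406 0.2702403  0.00994797]
 lid circle [0.49916706 0.28206402 0.08305814] z 0.011907055302012215 2775
 grip [0.5006316  0.28161108 0.04415594] [0.48380006 0.24147202] [0.51091154 0.31694326] dir [0.15150801 0.98845603] 81.28567177809896 [0.01713783 0.07798013] ztop 0.049850447190151984
 slot px 245 [ 0.51093932  0.33982715 -0.00137151] 78.48074428818134
 pot px [0.53257284 0.01232641 0.02945626]
 pot [0.54666512 0.03635631 0.07259831] 382
 ladle 163 pass [ 0.04283713 -0.03801694] 0.05727397353826046 -41.58829636456318 top [ 0.08159062 -0.07588771] 0.11142699477272223 -42.92600070158525 lean 31.19156983363048 -44.33997644373746
```

View pics/crop.png

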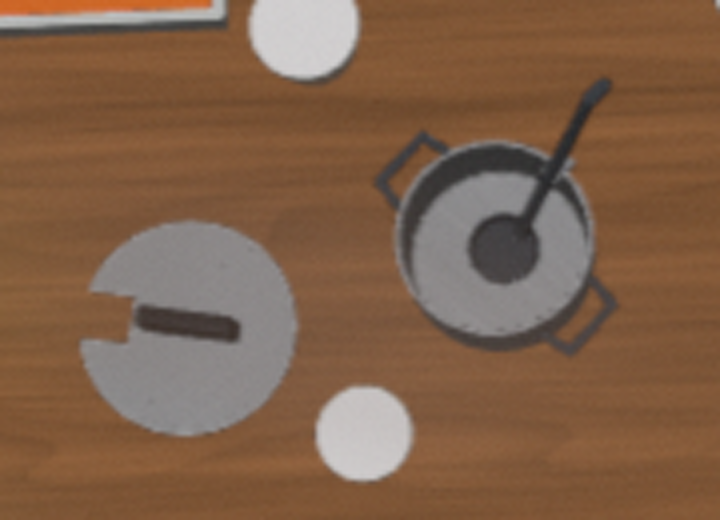

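The crop confirms the choice: the steel pot has the dark ladle leaning to the upper right (tip at 600,85), and the slotted lid's notch faces left at (110,318). The measurements fit the given sizes. The lid is at about (.497,.282) with its x axis at 81°. The pot is at about (.545,.036) with its ladle at -43°. First I go up and clear, and watch which way q7 turns.

Emit:
move_arm --offset '[[0,0,-0.9],[0,0,-0.9],[0,0,-0.9],[0,0,-0.9],[1,0,-0.9],[1,0,-0.9],[1,0,-0.9],[1,0,-0.9],[1,0,-0.9]]' --twist '[[0,0,0],[0,0,0],[0,0,0],[0,0,0],[0,0,-0.1],[0,0,-0.1],[0,0,-0.1],[0,0,-0.1],[0,0,-0.1]]' --fingers '[1,1,1,1,1,1,1,1,1]'

```text
time: 1.45
tool_pos: [0.3913, -0.5103, 0.3341]
tcp_rot: [[0.746, 0.666, 0.005], [0.666, -0.746, 0.004], [0.007, 0.001, -1.0]]
force: [-0.3, 0.2, 0.1]
opening: 0.0879
grasp_force: 0.0
```

```bash
cat > st.py <<'E'
from cell import *
import numpy as np
def st():
    s=get_state();R=np.array(s['tcp_rot']);p=np.array(s['tool_pos'])
    print('t',round(s['time'],2),'p',p.round(4),'yaw',np.degrees(np.arctan2(R[1,0],R[0,0])).round(2),'z',R[:,2].round(3),'q',np.round(s['joints'],2),'az',np.degrees(np.arctan2(p[1],p[0])).round(1))
    return p,R
def need(target,yaw):
    p,R=st();y=np.arctan2(R[1,0],R[0,0]);dy=(np.radians(yaw)-y+np.pi)%(2*np.pi)-np.pi
    print('offset',(R.T@(np.array(target)-p)/.15).round(3),'twist z',round(-dy/np.pi,3))
E
python3 -c "
from st import *
need([.497,.282,.2],81.3)
from h import *
w,p,K,E=cloud('top')
m=(w[...,2]>.12)&(w[...,0]<.4)&(w[...,1]>-.5)&(w[...,1]<-.2)&(w[...,0]>.1)&(p[...,0]>150)&(p[...,1]<60);print(w[m][:,2].max(),w[m][:,0].max())"
```

```text
t 1.45 p [ 0.3913 -0.5103  0.3341] yaw 41.78 z [ 0.005  0.004 -1.   ] q [ 1.    0.61 -0.3   1.3   0.17  1.26 -0.14] az -52.5
offset [ 4.039 -3.47   0.919] twist z -0.22
0.2728490234734935 0.29894424163284905
```

Raising yaw raises q7. I therefore grip with tool x along the lid's -x (yaw 261), which needs q7 ≈ +130° at the lid and ≈ +31° at the pot, both well in range.

Emit:
move_arm --offset '[[1,-0.9,0],[1,-0.9,0],[1,-0.9,0],[1,-0.9,0],[1,-0.9,0],[1,-0.9,0],[1,-0.9,0],[1,-0.9,0],[1,-0.9,0],[1,-0.9,0]]' --twist '[[0,0,-0.35],[0,0,-0.35],[0,0,-0.35],[0,0,-0.35],[0,0,-0.35],[0,0,-0.35],[0,0,-0.35],[0,0,-0.35],[0,0,-0.35],[0,0,-0.35]]' --fingers '[1,1,1,1,1,1,1,1,1,1]'

```text
time: 2.28
tool_pos: [0.4071, -0.3159, 0.3343]
tcp_rot: [[-0.246, 0.969, -0.0], [0.969, 0.246, 0.0], [0.0, -0.0, -1.0]]
force: [0.1, 0.5, 1.4]
opening: 0.0883
grasp_force: 0.0
```

```bash
python3 -c "
from st import *
need([.497,.282,.26],261.3)"
```

```text
t 2.28 p [ 0.4071 -0.3159  0.3343] yaw 104.23 z [-0.  0. -1.] q [ 0.97  0.44 -0.62  1.68  0.28  1.12  0.52] az -37.8
offset [3.716 1.561 0.495] twist z -0.873
```

Emit:
move_arm --offset '[[1,0.7,0],[1,0.7,0],[1,0.7,0],[1,0.7,0],[1,0.7,0],[1,0.7,0],[1,0.7,0],[1,0.7,0],[1,0.7,0],[1,0.7,0]]' --twist '[[0,0,-0.35],[0,0,-0.35],[0,0,-0.35],[0,0,-0.35],[0,0,-0.35],[0,0,-0.35],[0,0,-0.35],[0,0,-0.35],[0,0,-0.35],[0,0,-0.35]]' --fingers '[1,1,1,1,1,1,1,1,1,1]'

```text
time: 3.12
tool_pos: [0.4726, -0.1448, 0.3341]
tcp_rot: [[-0.975, 0.224, -0.001], [0.224, 0.975, 0.0], [0.001, 0.0, -1.0]]
force: [-0.3, -0.9, 0.2]
opening: 0.0881
grasp_force: 0.0
```

```bash
python3 -c "
from st import *
need([.497,.282,.26],261.3)"
```

```text
t 3.12 p [ 0.4726 -0.1448  0.3341] yaw 167.08 z [-0.001  0.    -1.   ] q [ 0.81  0.48 -0.95  1.72  0.42  1.16  1.09] az -17.0
offset [0.477 2.81  0.495] twist z -0.523
```

Emit:
move_arm --offset '[[0.2,1,0],[0.2,1,0],[0.2,1,0],[0.2,1,0],[0.2,1,0],[0.2,1,0],[0.2,1,0],[0.2,1,0]]' --twist '[[0,0,-0.25],[0,0,-0.25],[0,0,-0.25],[0,0,-0.25],[0,0,-0.25],[0,0,-0.25],[0,0,-0.25],[0,0,-0.25]]' --fingers '[1,1,1,1,1,1,1,1]'

```text
time: 3.78
tool_pos: [0.4769, 0.0084, 0.3342]
tcp_rot: [[-0.849, -0.529, -0.001], [-0.529, 0.849, -0.0], [0.001, 0.0, -1.0]]
force: [0.1, -0.4, 0.2]
opening: 0.088
grasp_force: 0.0
```

```bash
python3 -c "
from st import *
need([.497,.282,.26],261.3)"
```

```text
t 3.78 p [0.4769 0.0084 0.3342] yaw -148.09 z [-0.001 -0.    -1.   ] q [ 0.62  0.52 -1.17  1.76  0.51  1.21  1.43] az 1.0
offset [-1.078  1.477  0.494] twist z -0.274
```

Emit:
move_arm --offset '[[-0.9,0.9,0],[-0.9,0.9,0],[-0.9,0.9,0],[-0.9,0.9,0],[-0.9,0.9,0],[-0.9,0.9,0],[-0.9,0.9,0],[-0.9,0.9,0],[-0.9,0.9,0]]' --twist '[[0,0,-0.274],[0,0,-0.274],[0,0,-0.274],[0,0,-0.274],[0,0,-0.274],[0,0,-0.274],[0,0,-0.274],[0,0,-0.274],[0,0,-0.274]]' --fingers '[1,1,1,1,1,1,1,1,1]'

```text
time: 4.53
tool_pos: [0.5195, 0.1944, 0.3341]
tcp_rot: [[-0.155, -0.988, -0.001], [-0.988, 0.155, -0.0], [0.001, 0.001, -1.0]]
force: [-0.6, -0.4, 0.3]
opening: 0.0879
grasp_force: 0.0
```

```bash
python3 -c "
from st import *
need([.497,.282,.2],261.3)
import cv2
C=calibration('wrist');p,d=grab_frame('wrist');cv2.imwrite('pics/w1.png',p[:,:,::-1])
np.savez('w1.npz',p=p,d=d,**C);print(C['K'],C['extrinsics'].round(3))"
```

```text
t 4.53 p [0.5195 0.1944 0.3341] yaw -98.92 z [-0.001 -0.    -1.   ] q [ 0.23  0.71 -1.3   1.55  0.69  1.41  1.86] az 20.5
offset [-0.554  0.238  0.894] twist z -0.001
[[325.1922621    0.         282.52666656]
 [  0.         325.1922621  206.41376993]
 [  0.           0.           1.        ]] [[-0.988  0.155  0.001  0.483]
 [ 0.149  0.95   0.275 -0.338]
 [ 0.041  0.272 -0.961  0.443]
 [ 0.     0.     0.     1.   ]]
```

View pics/w1.png

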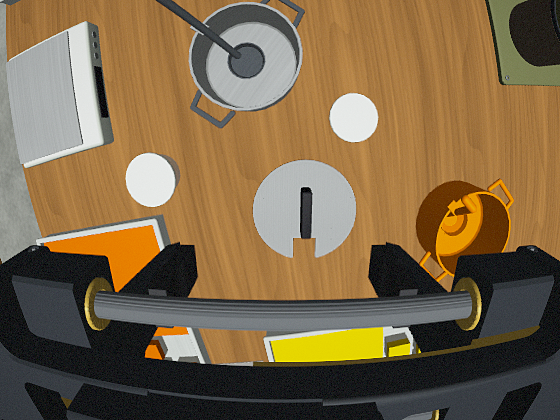

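The wrist view shows the slotted lid at (305,207), with its slot pointing down at (305,245), and the steel pot at (247,55) with its ladle going up-left. I measure both from this view.

```bash
cat >> h.py <<'E'
def wcloud(f):
    z=np.load(f+'.npz');d=z['d'];K=z['K'];E=z['extrinsics']
    v,u=np.mgrid[:d.shape[0],:d.shape[1]]
    x=(u-K[0,2])/K[0,0];y=(v-K[1,2])/K[1,1];t=np.hypot(x,y)+1e-9
    s=np.tan(t)/t*d
    w=(np.stack([x*s,y*s,d],-1)-E[:3,3])@E[:3,:3]; w[d==0]=np.nan
    return w,z['p']
def meas(w,p,lid=(.497,.282),pot=(.545,.036)):
    from scipy import ndimage
    z=w[...,2]
    near=lambda c,r:np.hypot(w[...,0]-c[0],w[...,1]-c[1])<r
    if lid is not None:
        c=lid
        for i in range(4):
            m=near(c,.11)&(z>.007)&(z<.03)
            e=near(c,.11)&(m&~ndimage.binary_erosion(m));P=w[e];P=P[np.hypot(*(P[:,:2]-c).T)>.075]
            q=circ(P);c=q[:2]
        g=near(c,.06)&(z>.030)&(z<.07);G=w[g];ev,V=np.linalg.eigh(np.cov(G[:,:2].T))
        a=np.degrees(np.arctan2(V[1,1],V[0,1]))
        print('lid',q.round(4),'z',np.nanmedian(z[m]).round(4),'grip mid',((np.percentile(G,1,axis=0)+np.percentile(G,99,axis=0))/2).round(4),G.mean(0).round(4),'ang',a.round(2),np.sqrt(ev*12).round(4))
        s=near(c,.078)&(z<.007)&~near(c,.046);S=w[s];S=S.mean(0)[:2]-c
        print('slot ang',np.degrees(np.arctan2(S[1],S[0])).round(2),s.sum())
    if pot is not None:
        c=pot
        for i in range(5):
            m=near(c,.10 if i<2 else .082)&(z>.087)&(z<.103)&~near(c,.06)
            q=circ(w[m]);c=q[:2]
        print('pot',q.round(4),'rim z',np.nanmedian(z[m]).round(4),m.sum())
        L=w[near(c,.16)&(z>.105)&(z<.187)]
        if len(L)>9:
            co=np.linalg.lstsq(np.c_[np.ones(len(L)),L[:,2]],L[:,:2],rcond=None)[0]
            for h in(.0975,.187):
                b=co[0]+co[1]*h-c;print('ladle',h,np.hypot(*b).round(4),np.degrees(np.arctan2(b[1],b[0])).round(2))
E
python3 -c "
from h import *
w,p=wcloud('w1');meas(w,p)
w,p,_,_=cloud('top');print('top');meas(w,p)
w,p,_,_=cloud('scene');print('scene');meas(w,p)"
```

```text
lid [0.4969 0.2821 0.084 ] z 0.0129 grip mid [0.4967 0.2779 0.0408] [0.4964 0.276  0.0476] ang 81.31 [0.0164 0.0777]
slot ang 81.39 293
pot [0.5447 0.0372 0.0722] rim z 0.0939 1227
ladle 0.0975 0.059 -44.0
ladle 0.187 0.1051 -42.89
top
lid [0.4945 0.2816 0.084 ] z 0.0136 grip mid [0.4924 0.2777 0.0443] [0.4921 0.2765 0.0475] ang 81.27 [0.0173 0.0782]
slot ang 84.69 156
pot [0.5419 0.0356 0.0725] rim z 0.0948 231
ladle 0.0975 0.0539 -40.15
ladle 0.187 0.1098 -44.4
scene
lid [0.4992 0.2823 0.0834] z 0.0119 grip mid [0.4991 0.2794 0.0408] [0.5006 0.2816 0.0442] ang 81.29 [0.0171 0.078 ]
slot ang 83.72 218
pot [0.5465 0.0366 0.0725] rim z 0.0921 412
ladle 0.0975 0.058 -41.83
ladle 0.187 0.1114 -42.77
```

The three views agree. The lid is at (.497,.282) with its axis at 81.3°, and the pot is at (.5447,.037) with its ladle at about -43.3°. Next I approach above the grip.

Emit:
move_arm --offset '[[-0.554,0.238,0.5],[-0.554,0.238,0.9],[-0.554,0.238,0.9],[-0.554,0.238,0.9],[-0.554,0.238,0.9],[-0.554,0.238,0.9],[-0.554,0.238,0.9]]' --twist '[[0,0,0],[0,0,0],[0,0,0],[0,0,0],[0,0,0],[0,0,0],[0,0,0]]' --fingers '[1,1,1,1,1,1,1]'

```text
time: 5.17
tool_pos: [0.4976, 0.2818, 0.2009]
tcp_rot: [[-0.152, -0.988, 0.002], [-0.988, 0.152, 0.0], [-0.001, -0.002, -1.0]]
force: [-0.3, 0.7, 1.1]
opening: 0.088
grasp_force: 0.0
```

```bash
python3 -c "
from st import *
need([.497,.282,.1],261.3)
need([.497,.282,.02],261.3)
C=calibration('wrist');p,d=grab_frame('wrist');np.savez('w2.npz',p=p,d=d,**C)
from h import *
w,p=wcloud('w2');meas(w,p,pot=None)"
```

```text
t 5.17 p [0.4976 0.2818 0.2009] yaw -98.73 z [ 0.002  0.    -1.   ] q [ 0.01  0.86 -1.17  1.7   0.85  1.18  1.59] az 29.5
offset [-0.     0.005  0.672] twist z -0.0
t 5.17 p [0.4976 0.2818 0.2009] yaw -98.73 z [ 0.002  0.    -1.   ] q [ 0.01  0.86 -1.17  1.7   0.85  1.18  1.59] az 29.5
offset [0.    0.006 1.206] twist z -0.0
lid [0.4972 0.2826 0.084 ] z 0.0127 grip mid [0.496  0.2782 0.0432] [0.4959 0.2766 0.0481] ang 81.27 [0.0157 0.0757]
slot ang 81.49 618
```

Consistent. I descend in two calls.

Emit:
move_arm --offset '[[0,0,0.2],[0,0,0.4],[0,0,0.6],[0,0,0.8],[0,0,0.9],[0,0,0.9]]' --twist '[[0,0,0],[0,0,0],[0,0,0],[0,0,0],[0,0,0],[0,0,0]]' --fingers '[1,1,1,1,1,1]'

```text
time: 5.72
tool_pos: [0.4971, 0.2796, 0.0629]
tcp_rot: [[-0.152, -0.988, -0.001], [-0.988, 0.152, -0.003], [0.003, 0.001, -1.0]]
force: [-0.0, -0.0, -0.3]
opening: 0.0882
grasp_force: 0.0
```

```bash
python3 -c "
from st import *
need([.497,.282,.02],261.3)"
```

```text
t 5.72 p [0.4971 0.2796 0.0629] yaw -98.76 z [-0.001 -0.003 -1.   ] q [-0.05  1.03 -1.03  1.82  1.08  0.99  1.43] az 29.4
offset [-0.017  0.003  0.286] twist z -0.0
```

Emit:
move_arm --offset '[[-0.015,0.003,0.15],[-0.015,0.003,0.28],[-0.015,0.003,0.28],[-0.015,0.003,0.28],[-0.015,0.003,0.28],[-0.015,0.003,0.28],[-0.015,0.003,0.28],[-0.015,0.003,0.28],[-0.015,0.003,0.28],[-0.015,0.003,0.28],[-0.015,0.003,0.28],[-0.015,0.003,0.28]]' --twist '[[0,0,0],[0,0,0],[0,0,0],[0,0,0],[0,0,0],[0,0,0],[0,0,0],[0,0,0],[0,0,0],[0,0,0],[0,0,0],[0,0,0]]' --fingers '[1,1,1,1,0,0,0,0,0,0,0,0]'

```text
time: 6.72
tool_pos: [0.4964, 0.2845, 0.0225]
tcp_rot: [[-0.148, -0.989, -0.0], [-0.989, 0.148, -0.0], [0.0, 0.0, -1.0]]
force: [-0.3, 0.0, -0.1]
opening: 0.0369
grasp_force: 0.0
```

```bash
python3 -c "
from st import *
st()
print(get_state()['opening'],get_state()['grasp_force'])"
```

```text
t 6.72 p [0.4964 0.2845 0.0225] yaw -98.54 z [-0. -0. -1.] q [-0.08  1.08 -0.99  1.83  1.15  0.94  1.37] az 29.8
0.03685173685793923 0.0
```

Still closing, so I wait for the grip and then lift straight up.

Emit:
move_arm --offset '[[0,0,0],[0,0,0],[0,0,0],[0,0,0],[0,0,0],[0,0,0],[0,0,0],[0,0,0]]' --twist '[[0,0,0],[0,0,0],[0,0,0],[0,0,0],[0,0,0],[0,0,0],[0,0,0],[0,0,0]]' --fingers '[0,0,0,0,0,0,0,0]'

```text
time: 7.38
tool_pos: [0.4965, 0.2844, 0.0225]
tcp_rot: [[-0.149, -0.989, 0.0], [-0.989, 0.149, -0.0], [0.0, -0.0, -1.0]]
force: [-0.8, 0.6, -0.1]
opening: 0.0004
grasp_force: 0.0
```

```bash
python3 -c "
from st import *
st()
print(get_state()['opening'],get_state()['grasp_force'],get_state()['force'])"
```

```text
t 7.38 p [0.4965 0.2844 0.0225] yaw -98.54 z [ 0. -0. -1.] q [-0.08  1.08 -0.99  1.83  1.15  0.94  1.37] az 29.8
0.0003614288486648473 0.0 [-0.77470743  0.56315477 -0.11144292]
```

The fingers shut on nothing, so I look.

```bash
python3 -c "
from st import *
import cv2
C=calibration('wrist');p,d=grab_frame('wrist');np.savez('w3.npz',p=p,d=d,**C)
q,d2=grab_frame('top');np.savez('top0.npz',p=q,d=d2,**calibration('top'))
s,d3=grab_frame('scene');np.savez('scene0.npz',p=s,d=d3,**calibration('scene'))
a=cv2.resize(s[260:400,260:420],(460,400),interpolation=cv2.INTER_CUBIC)
b=cv2.resize(p,(340,255));b=np.vstack([b,np.zeros((145,340,3),np.uint8)])
cv2.imwrite('pics/c3.png',np.hstack([a,b])[:,:,::-1])
print(get_state()['opening'],get_state()['tool_pos'])
from h import *
"
```

```text
0.00041141493134748695 [0.49646498 0.28447047 0.02250332]
```

View pics/c3.png

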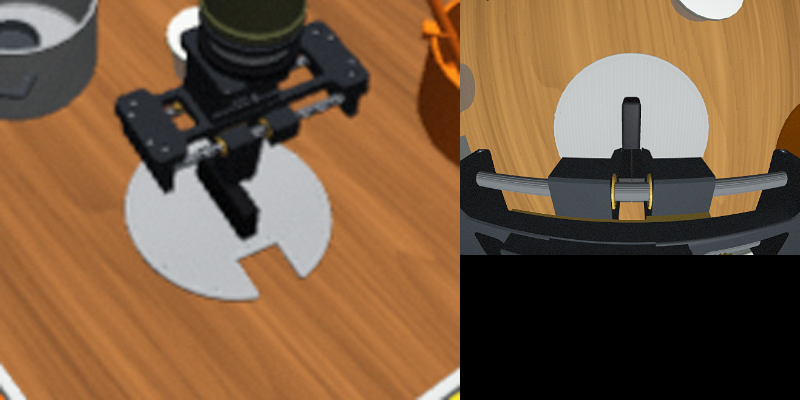

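```bash
python3 -c "
from h import *
a=np.load('w3.npz');p=a['p']
w,_=wcloud('w3')
for v in range(150,330,10): print(v,w[v,283].round(3),p[v,283],w[v,270].round(3))
cv2.imwrite('pics/c4.png',cv2.resize(p[140:380,180:400,::-1],None,fx=2.4,fy=2.4,interpolation=cv2.INTER_CUBIC))
"
```

```text
150 [0.489 0.236 0.013] [196 202 200] [0.497 0.235 0.013]
160 [0.49  0.241 0.021] [21 25 27] [0.498 0.241 0.013]
170 [0.49  0.243 0.047] [37 40 42] [0.497 0.242 0.047]
180 [0.491 0.247 0.048] [73 71 77] [0.497 0.246 0.048]
190 [0.492 0.252 0.048] [69 72 78] [0.498 0.251 0.049]
200 [0.492 0.258 0.048] [65 65 70] [0.499 0.257 0.048]
210 [0.493 0.263 0.049] [66 68 71] [0.5   0.262 0.049]
220 [0.494 0.268 0.049] [65 69 75] [0.501 0.267 0.049]
230 [0.495 0.273 0.049] [66 73 73] [0.501 0.272 0.05 ]
240 [0.496 0.279 0.048] [62 63 68] [0.503 0.278 0.048]
250 [0.495 0.277 0.066] [46 48 52] [0.501 0.276 0.067]
260 [0.495 0.276 0.079] [48 51 48] [0.501 0.276 0.078]
270 [0.496 0.281 0.08 ] [42 33 45] [0.501 0.275 0.088]
280 [0.497 0.286 0.079] [40 41 49] [0.5   0.276 0.096]
290 [0.497 0.29  0.08 ] [35 40 38] [0.5   0.276 0.104]
300 [0.493 0.259 0.138] [72 68 60] [0.496 0.259 0.138]
310 [0.493 0.26  0.142] [84 89 92] [0.496 0.259 0.142]
320 [0.493 0.262 0.143] [136 142 145] [0.497 0.262 0.142]
```

View pics/c4.png

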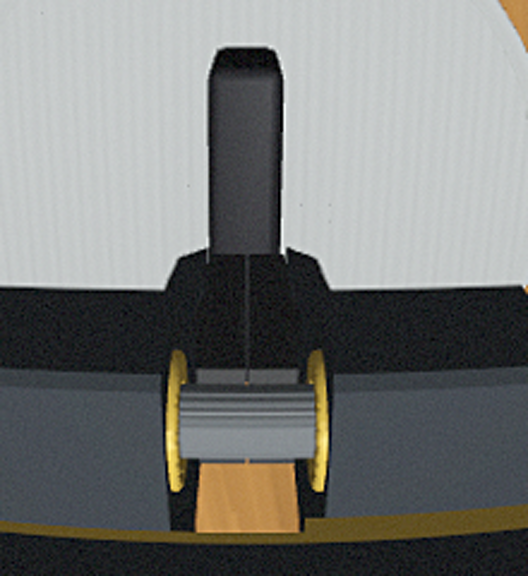

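```bash
python3 -c "
from h import *
w,p,K,E=cloud('scene');z=w[...,2]
R=np.array([[-.149,-.989],[-.989,.149]])
l=(w[...,:2]-[.4965,.2844])@R  # tool x,y
m=(abs(l[...,1])<.02)&(abs(l[...,0])<.06)&(z>.03)&(z<.15)
vs,us=np.nonzero(m);print(us.min(),us.max(),vs.min(),vs.max())
for u in (332,336,340,344):
  print(u,[(v,*l[v,u].round(3),z[v,u].round(3)) for v in range(296,346,3)])
C=np.load('w3.npz');Ew=C['extrinsics'];print('cam',-Ew[:3,:3].T@Ew[:3,3])
w,p=wcloud('w3');l=(w[...,:2]-[.4965,.2844])@R
for v in range(238,300,2): print(v,l[v,278].round(4),w[v,278,2].round(4),l[v,235].round(4),w[v,235,2].round(4))
"
```

```text
329 360 299 339
332 [(296, np.float64(-0.016), np.float64(-0.043), np.float64(0.187)), (299, np.float64(-0.014), np.float64(-0.041), np.float64(0.174)), (302, np.float64(-0.015), np.float64(-0.041), np.float64(0.166)), (305, np.float64(-0.021), np.float64(-0.045), np.float64(0.164)), (308, np.float64(-0.001), np.float64(-0.03), np.float64(0.124)), (311, np.float64(0.044), np.float64(0.001), np.float64(0.046)), (314, np.float64(-0.028), np.float64(-0.048), np.float64(0.144)), (317, np.float64(0.028), np.float64(-0.008), np.float64(0.047)), (320, np.float64(0.023), np.float64(-0.011), np.float64(0.042)), (323, np.float64(0.025), np.float64(-0.009), np.float64(0.027)), (326, np.float64(0.023), np.float64(-0.009), np.float64(0.018)), (329, np.float64(0.021), np.float64(-0.01), np.float64(0.01)), (332, np.float64(0.012), np.float64(-0.015), np.float64(0.012)), (335, np.float64(0.005), np.float64(-0.02), np.float64(0.012)), (338, np.float64(-0.003), np.float64(-0.024), np.float64(0.012)), (341, np.float64(-0.011), np.float64(-0.029), np.float64(0.014)), (344, np.float64(-0.016), np.float64
[... 4371 characters left out ...]
119] 0.1368
274 [ 0.0079 -0.0021] 0.0912 [ 0.033  -0.0116] 0.139
276 [nan nan] nan [ 0.0326 -0.0116] 0.1392
278 [ 0.0071 -0.0021] 0.0932 [ 0.0333 -0.0112] 0.1414
280 [ 0.0076 -0.002 ] 0.0956 [ 0.0323 -0.0114] 0.1406
282 [ 0.0075 -0.002 ] 0.0972 [ 0.0323 -0.0113] 0.1416
284 [ 0.0077 -0.002 ] 0.0991 [ 0.0332 -0.0109] 0.144
286 [ 0.0082 -0.002 ] 0.1015 [ 0.0328 -0.0109] 0.1443
288 [ 0.0084 -0.0019] 0.1033 [ 0.0326 -0.0109] 0.1447
290 [ 0.0081 -0.0019] 0.1042 [ 0.0327 -0.0107] 0.1459
292 [ 0.0076 -0.0019] 0.1048 [ 0.0331 -0.0105] 0.1473
294 [ 0.0077 -0.0019] 0.1063 [ 0.0335 -0.0103] 0.1489
296 [ 0.0069 -0.0019] 0.1064 [ 0.033  -0.0103] 0.1489
298 [ 0.006  -0.0019] 0.1063 [ 0.0321 -0.0104] 0.1483
```

Both cameras show the shut finger tips at about z 0.060, above the bar (top 0.049), while the reported TCP is z 0.0225. The real tips therefore sit about 38 mm short of the reported TCP, although laterally they agree. I open, then go down in guarded steps and watch the force.

Emit:
move_arm --offset '[[0,0,0],[0,0,0],[0,0,0],[0,0,0],[0,0,0],[0,0,0],[0,0,0],[0,0,0],[0.016,0,0.03],[0.016,0,0.06],[0.016,0,0.09],[0.016,0,0.12]]' --twist '[[0,0,0],[0,0,0],[0,0,0],[0,0,0],[0,0,0],[0,0,0],[0,0,0],[0,0,0],[0,0,0],[0,0,0],[0,0,0],[0,0,0]]' --fingers '[0.8,0.8,0.8,0.8,0.8,0.8,0.8,0.8,0.8,0.8,0.8,0.8]'

```text
time: 8.53
tool_pos: [0.496, 0.2818, 0.0038]
tcp_rot: [[-0.149, -0.989, -0.0], [-0.989, 0.149, -0.0], [0.0, 0.0, -1.0]]
force: [-0.1, 0.8, -0.1]
opening: 0.0705
grasp_force: 0.0
```

```bash
python3 -c "
from st import *
from h import *
st();print(get_state()['opening'])
C=calibration('wrist');p,d=grab_frame('wrist');np.savez('w4.npz',p=p,d=d,**C);s=get_state()
w,_=wcloud('w4');R=np.array(s['tcp_rot']);l=(w-np.array(s['tool_pos']))@R
m=(abs(l[...,0])<.02)&(abs(l[...,1])>.022)&(abs(l[...,1])<.07)&(w[...,2]>.02)&(w[...,2]<.12)
L=l[m];W=w[m,2];print(m.sum(),'finger z',np.percentile(W,[0,1,5,50]).round(4),'l y range left/right',L[L[:,1]<0,1].max() if (L[:,1]<0).any() else 0,L[L[:,1]>0,1].min() if (L[:,1]>0).any() else 0,'z tool',np.percentile(L[:,2],[95,99,100]).round(4),'x',np.percentile(L[:,0],[5,50,95]).round(4))
"
```

```text
t 8.53 p [0.496  0.2818 0.0038] yaw -98.55 z [-0. -0. -1.] q [-0.08  1.11 -0.97  1.84  1.19  0.92  1.35] az 29.6
0.07045453815956662
7784 finger z [0.0417 0.0437 0.048  0.0809] l y range left/right -0.035084089057464685 0.0341508715354089 z tool [-0.045  -0.0407 -0.0387] x [-0.0091  0.007   0.0093]
```

Confirmed: the visible tips are at z 0.042 when 0.0038 is reported, a 38 mm offset. I lower another 21 mm and grip.

Emit:
move_arm --offset '[[0,0,0.04],[0,0,0.08],[0,0,0.11],[0,0,0.14],[0,0,0.14],[0,0,0.14],[0,0,0.14],[0,0,0.14],[0,0,0.14],[0,0,0.14],[0,0,0.14],[0,0,0.14]]' --twist '[[0,0,0],[0,0,0],[0,0,0],[0,0,0],[0,0,0],[0,0,0],[0,0,0],[0,0,0],[0,0,0],[0,0,0],[0,0,0],[0,0,0]]' --fingers '[0.8,0.8,0.8,0.8,0,0,0,0,0,0,0,0]'

```text
time: 9.58
tool_pos: [0.4962, 0.2821, -0.0164]
tcp_rot: [[-0.149, -0.989, 0.0], [-0.989, 0.149, -0.0], [-0.0, -0.0, -1.0]]
force: [0.3, -0.3, 0.4]
opening: 0.0192
grasp_force: 0.0
```

Emit:
move_arm --offset '[[0,0,0],[0,0,0],[0,0,0],[0,0,0],[0,0,0],[0,0,0]]' --twist '[[0,0,0],[0,0,0],[0,0,0],[0,0,0],[0,0,0],[0,0,0]]' --fingers '[0,0,0,0,0,0]'

```text
time: 10.08
tool_pos: [0.4963, 0.2821, -0.0164]
tcp_rot: [[-0.149, -0.989, 0.0], [-0.989, 0.149, -0.0], [0.0, -0.0, -1.0]]
force: [0.0, -0.0, 1.4]
opening: 0.0159
grasp_force: 30.0
```

Gripped: 15.9 mm on the 16 mm bar, at 30 N. I lift straight up.

Emit:
move_arm --offset '[[0,0,-0.1],[0,0,-0.25],[0,0,-0.45],[0,0,-0.65],[0,0,-0.85],[0,0,-1],[0,0,-1]]' --twist '[[0,0,0],[0,0,0],[0,0,0],[0,0,0],[0,0,0],[0,0,0],[0,0,0]]' --fingers '[0,0,0,0,0,0,0]'

```text
time: 10.67
tool_pos: [0.4972, 0.2844, 0.1375]
tcp_rot: [[-0.148, -0.989, 0.005], [-0.989, 0.148, 0.005], [-0.005, -0.004, -1.0]]
force: [-0.4, 0.3, -2.5]
opening: 0.016
grasp_force: 30.0
```

Emit:
move_arm --offset '[[0,0,-0.2],[0,0,-0.4],[0,0,-0.55],[0,0,-0.55],[0,0,-0.55],[0,0,-0.55],[0,0,-0.55],[0,0,-0.55],[0,0,-0.55],[0,0,-0.55],[0,0,-0.55]]' --twist '[[0,0,0],[0,0,0.03],[0,0,0.06],[0,0,0.09],[0,0,0.12],[0,0,0.15],[0,0,0.18],[0,0,0.21],[0,0,0.24],[0,0,0.25],[0,0,0.25]]' --fingers '[0,0,0,0,0,0,0,0,0,0,0]'

```text
time: 11.58
tool_pos: [0.4954, 0.281, 0.2142]
tcp_rot: [[-0.805, -0.594, -0.002], [-0.594, 0.805, -0.003], [0.003, -0.001, -1.0]]
force: [-0.4, -0.6, -3.3]
opening: 0.0155
grasp_force: 30.0
```

```bash
python3 -c "
from st import *
need([.5447,.037,.216],136.7)"
```

```text
t 11.58 p [0.4954 0.281  0.2142] yaw -143.56 z [-0.002 -0.003 -1.   ] q [-0.06  0.76 -0.99  1.69  0.71  1.09  0.94] az 29.6
offset [ 0.702 -1.504 -0.008] twist z 0.443
```

The lid is held, with about 3 N of weight. Over to the pot in two halves.

Emit:
move_arm --offset '[[0.06,-0.14,0],[0.13,-0.28,0],[0.2,-0.43,0],[0.27,-0.58,0],[0.33,-0.7,0],[0.35,-0.75,0],[0.35,-0.75,0]]' --twist '[[0,0,0.03],[0,0,0.07],[0,0,0.11],[0,0,0.15],[0,0,0.19],[0,0,0.22],[0,0,0.22]]' --fingers '[0,0,0,0,0,0,0]'

```text
time: 12.17
tool_pos: [0.5208, 0.1565, 0.2145]
tcp_rot: [[-0.998, 0.06, -0.002], [0.06, 0.998, -0.004], [0.002, -0.004, -1.0]]
force: [-0.0, 0.2, -2.8]
opening: 0.0161
grasp_force: 30.0
```

```bash
python3 -c "
from st import *
need([.5447,.037,.216],136.7)"
```

```text
t 12.17 p [0.5208 0.1565 0.2145] yaw 176.53 z [-0.002 -0.004 -1.   ] q [ 0.11  0.67 -0.83  1.77  0.59  0.97  0.54] az 16.7
offset [-0.207 -0.785 -0.007] twist z 0.221
```

Emit:
move_arm --offset '[[-0.04,-0.15,0],[-0.08,-0.3,0],[-0.12,-0.45,0],[-0.16,-0.6,0],[-0.19,-0.72,0],[-0.207,-0.785,0],[-0.207,-0.785,0],[-0.207,-0.785,0],[-0.207,-0.785,0]]' --twist '[[0,0,0.03],[0,0,0.07],[0,0,0.11],[0,0,0.15],[0,0,0.19],[0,0,0.221],[0,0,0.221],[0,0,0.221],[0,0,0.221]]' --fingers '[0,0,0,0,0,0,0,0,0]'

```text
time: 12.92
tool_pos: [0.5447, 0.0434, 0.2157]
tcp_rot: [[-0.737, 0.676, -0.001], [0.676, 0.737, 0.002], [0.002, 0.001, -1.0]]
force: [0.3, -0.1, -2.9]
opening: 0.0155
grasp_force: 30.0
```

```bash
python3 -c "
from st import *
from h import *
import cv2
need([.5447,.037,.216],136.7)
for n in('top','scene'):
    p,d=grab_frame(n);np.savez(n+'0.npz',p=p,d=d,**calibration(n))
    if n=='scene': S=p
C=calibration('wrist');p,d=grab_frame('wrist');np.savez('w5.npz',p=p,d=d,**C)
a=np.hstack([cv2.resize(S[130:340,160:400],(460,400)),cv2.resize(p,(340,255)) if 0 else cv2.copyMakeBorder(cv2.resize(p,(340,255)),0,145,0,0,0)])
cv2.imwrite('pics/c5.png',a[:,:,::-1])
# lid plate in wrist cloud
w,_=wcloud('w5');z=w[...,2];c=np.array([.5447,.037])
m=(np.hypot(w[...,0]-c[0],w[...,1]-c[1])<.1)&(z>.225)&(z<.26)
P=w[m];P=P[abs(P[:,2]-np.median(P[:,2]))<.008];A=np.c_[P[:,:2]-c,np.ones(len(P))];k=np.linalg.lstsq(A,P[:,2],rcond=None)[0];print('plate plane',k,len(P))
from scipy import ndimage
m2=(np.hypot(w[...,0]-c[0],w[...,1]-c[1])<.1)&(abs(z-k[2])<.012)
e=m2&~ndimage.binary_erosion(m2);Q=w[e];Q=Q[np.hypot(*(Q[:,:2]-c).T)>.07];print('lid circle',circ(Q),len(Q))
"
```

```text
t 12.92 p [0.5447 0.0434 0.2157] yaw 137.47 z [-0.001  0.002 -1.   ] q [ 0.23  0.63 -0.66  1.77  0.47  0.91  0.2 ] az 4.6
offset [-0.029 -0.031 -0.002] twist z 0.004
plate plane [-0.00117138  0.00322439  0.24472487] 40281
lid circle [0.54204153 0.04579436 0.08123941] 849
```

View pics/c5.png

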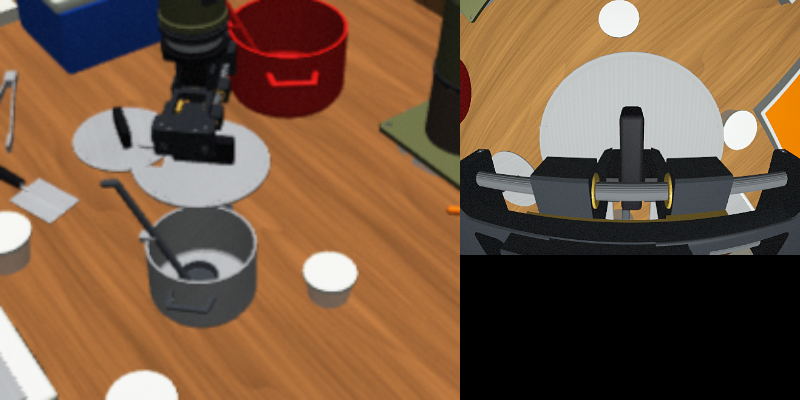

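Held level above the pot: the lid is at (200,165) in the scene crop with its slot towards the ladle at (110,185). The plate top is at z 0.2447, so the lid origin is the reported z plus 0.016. I take out the lag and settle before descending.

Emit:
move_arm --offset '[[0,0,0.1],[0,0,0.2],[0,0,0.2],[0,0,0.2],[0,0,0.2],[0,0,0.2]]' --twist '[[0,0,0.004],[0,0,0.004],[0,0,0.004],[0,0,0.004],[0,0,0.004],[0,0,0.004]]' --fingers '[0,0,0,0,0,0]'

```text
time: 13.57
tool_pos: [0.5459, 0.0417, 0.1869]
tcp_rot: [[-0.724, 0.69, 0.002], [0.69, 0.724, 0.001], [-0.001, 0.002, -1.0]]
force: [-0.3, -1.0, -3.0]
opening: 0.0157
grasp_force: 30.0
```

```bash
python3 -c "
from st import *
need([.5446,.037,.100],136.7)"
```

```text
t 13.57 p [0.5459 0.0417 0.1869] yaw 136.4 z [ 0.002  0.001 -1.   ] q [ 0.21  0.66 -0.63  1.8   0.51  0.84  0.15] az 4.4
offset [-0.015 -0.03   0.579] twist z -0.002
```

Emit:
move_arm --offset '[[-0.015,-0.03,0.1],[-0.015,-0.03,0.2],[-0.015,-0.03,0.3],[-0.015,-0.03,0.4],[-0.015,-0.03,0.4],[-0.015,-0.03,0.4],[-0.015,-0.03,0.4]]' --twist '[[0,0,0],[0,0,0],[0,0,0],[0,0,0],[0,0,0],[0,0,0],[0,0,0]]' --fingers '[0,0,0,0,0,0,0]'

```text
time: 14.15
tool_pos: [0.5447, 0.0367, 0.1271]
tcp_rot: [[-0.724, 0.69, 0.002], [0.69, 0.724, 0.0], [-0.001, 0.002, -1.0]]
force: [0.1, 0.3, -2.6]
opening: 0.0158
grasp_force: 30.0
```

```bash
python3 -c "
from st import *
from h import *
import cv2
need([.5446,.037,.080],136.7)
p,d=grab_frame('top');np.savez('top0.npz',p=p,d=d,**calibration('top'))
S,d=grab_frame('scene')
a=np.hstack([cv2.resize(S[170:320,180:320],(400,428)),cv2.resize(p[130:250,190:302],(400,428))])
cv2.imwrite('pics/c6.png',a[:,:,::-1])
"
```

```text
t 14.15 p [0.5447 0.0367 0.1271] yaw 136.36 z [ 0.002  0.    -1.   ] q [ 0.18  0.74 -0.57  1.87  0.59  0.71  0.08] az 3.9
offset [0.002 0.    0.314] twist z -0.002
```

View pics/c6.png

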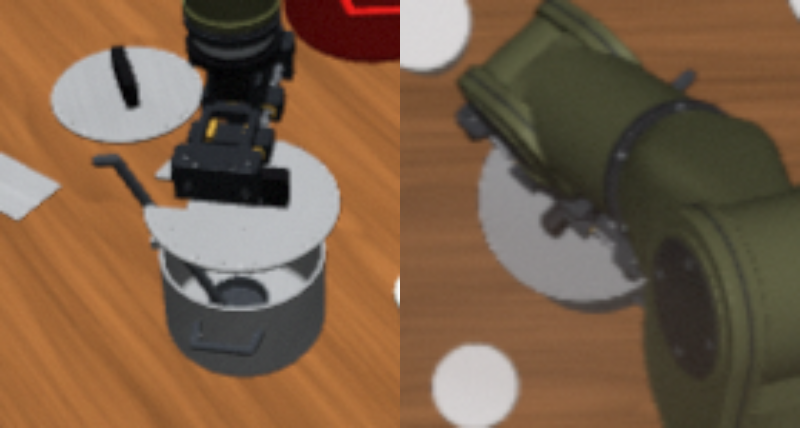

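In the left crop the lid hovers over the pot, with the handle passing between the slot edges at about (155,185). Centring and yaw are within 1 mm and 0.5°. I lower slowly.

Emit:
move_arm --offset '[[0,0,0.06],[0,0,0.12],[0,0,0.18],[0,0,0.24],[0,0,0.28],[0,0,0.28],[0,0,0.28]]' --twist '[[0,0,0],[0,0,0],[0,0,0],[0,0,0],[0,0,0],[0,0,0],[0,0,0]]' --fingers '[0,0,0,0,0,0,0]'

```text
time: 14.83
tool_pos: [0.5434, 0.0364, 0.0834]
tcp_rot: [[-0.724, 0.69, -0.001], [0.69, 0.724, -0.0], [0.001, -0.001, -1.0]]
force: [0.0, -0.0, -2.3]
opening: 0.0156
grasp_force: 30.0
```

```bash
python3 -c "
from st import *
need([.5446,.037,.071],136.7)"
```

```text
t 14.83 p [0.5434 0.0364 0.0834] yaw 136.37 z [-0.001 -0.    -1.   ] q [ 0.15  0.8  -0.51  1.9   0.65  0.62  0.03] az 3.8
offset [-0.003  0.008  0.083] twist z -0.002
```

Emit:
move_arm --offset '[[-0.003,0.006,0.015],[-0.003,0.006,0.03],[-0.003,0.006,0.045],[-0.003,0.006,0.06],[-0.003,0.006,0.072],[-0.003,0.006,0.08],[-0.003,0.006,0.08],[-0.003,0.006,0.08]]' --twist '[[0,0,0],[0,0,0],[0,0,0],[0,0,0],[0,0,0],[0,0,0],[0,0,0],[0,0,0]]' --fingers '[0,0,0,0,0,0,0,0]'

```text
time: 15.5
tool_pos: [0.5447, 0.0367, 0.072]
tcp_rot: [[-0.724, 0.69, -0.0], [0.69, 0.724, -0.0], [-0.0, -0.0, -1.0]]
force: [-0.2, 0.6, -2.7]
opening: 0.0157
grasp_force: 30.0
```

```bash
python3 -c "
from st import *
need([.5446,.037,.071],136.7)"
```

```text
t 15.5 p [0.5447 0.0367 0.072 ] yaw 136.36 z [-0. -0. -1.] q [ 0.14  0.82 -0.49  1.9   0.67  0.59  0.02] az 3.8
offset [0.002 0.001 0.006] twist z -0.002
```

Still hanging free, about 1 mm up. I touch down.

Emit:
move_arm --offset '[[0,0,0.005],[0,0,0.01],[0,0,0.015],[0,0,0.015],[0,0,0.015]]' --twist '[[0,0,0],[0,0,0],[0,0,0],[0,0,0],[0,0,0]]' --fingers '[0,0,0,0,0]'

```text
time: 15.92
tool_pos: [0.5449, 0.0367, 0.0707]
tcp_rot: [[-0.724, 0.69, 0.001], [0.69, 0.724, -0.0], [-0.001, 0.0, -1.0]]
force: [-0.9, -0.9, 5.3]
opening: 0.0162
grasp_force: 30.0
```

Contact at the expected height: z .0707, with the force changing from -2.7 to +5.3 N. I release.

Emit:
move_arm --offset '[[0,0,0],[0,0,0],[0,0,0],[0,0,0],[0,0,0],[0,0,0],[0,0,0],[0,0,0]]' --twist '[[0,0,0],[0,0,0],[0,0,0],[0,0,0],[0,0,0],[0,0,0],[0,0,0],[0,0,0]]' --fingers '[0.6,0.6,0.6,0.6,0.6,0.6,0.6,0.6]'

```text
time: 16.58
tool_pos: [0.5447, 0.0367, 0.0697]
tcp_rot: [[-0.724, 0.69, -0.0], [0.69, 0.724, -0.0], [-0.0, -0.0, -1.0]]
force: [-0.1, 0.6, 0.4]
opening: 0.0527
grasp_force: 0.0
```

Emit:
move_arm --offset '[[0,0,-0.1],[0,0,-0.3],[0,0,-0.5],[0,0,-0.7],[0,0,-0.9],[0,0,-1],[0,0,-1],[0,0,-1]]' --twist '[[0,0,0],[0,0,0],[0,0,0],[0,0,0],[0,0,0],[0,0,0],[0,0,0],[0,0,0]]' --fingers '[0.6,0.6,0.6,0.6,0.6,0.6,0.6,0.6]'

```text
time: 17.25
tool_pos: [0.545, 0.0365, 0.2202]
tcp_rot: [[-0.723, 0.69, 0.001], [0.69, 0.723, -0.0], [-0.001, 0.001, -1.0]]
force: [-0.2, -0.4, -1.2]
opening: 0.053
grasp_force: 0.0
```

```bash
python3 -c "
from st import *
from h import *
import cv2
from scipy import ndimage
st()
S,d=grab_frame('scene')
C=calibration('wrist');p,d=grab_frame('wrist');np.savez('w6.npz',p=p,d=d,**C)
a=np.hstack([cv2.resize(S[170:320,180:320],(373,400)),cv2.copyMakeBorder(cv2.resize(p,(420,315)),0,85,0,0,0)])
cv2.imwrite('pics/c7.png',a[:,:,::-1])
w,_=wcloud('w6');z=w[...,2];c=np.array([.5447,.037])
n=np.hypot(w[...,0]-c[0],w[...,1]-c[1])<.1
m=n&(abs(z-.1)<.012);e=m&~ndimage.binary_erosion(m);Q=w[e];Q=Q[np.hypot(*(Q[:,:2]-c).T)>.08];print('lid',circ(Q).round(4))
P=w[m];k=np.linalg.lstsq(np.c_[P[:,:2]-c,np.ones(len(P))],P[:,2],rcond=None)[0];print('plane',k.round(4))
"
```

```text
t 17.25 p [0.545  0.0365 0.2202] yaw 136.34 z [ 0.001 -0.    -1.   ] q [ 0.24  0.62 -0.66  1.77  0.47  0.91  0.19] az 3.8
lid [0.5442 0.0389 0.0842]
plane [-0.0011  0.0025  0.0995]
```

View pics/c7.png

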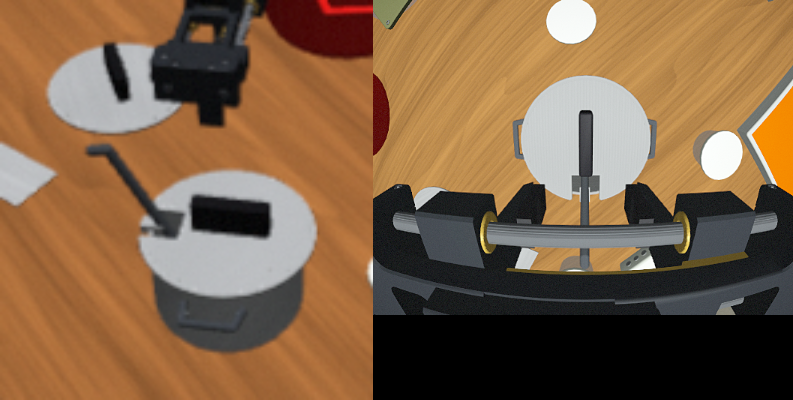

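The lid lies flat on the pot (plate top at 0.0995, expected 0.100) and is centred within 2 mm. The handle stands mid-slot at (585,185), and the gripper is clear. I hand it in.

```bash
python3 -c "
from cell import *
print(hand_in())"
```

```text
the job is handed in; nothing more can be done
None
```

The slotted lid is on the steel pot, flat and centred to about 2 mm, with the ladle handle in the slot; I let go only once it was down, touched nothing else, and handed the job in (no verdict was shown).

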